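Clamp a sample carrier with a cam-lock handle

ROBOT

A 6-joint arm with a two-finger parallel gripper is mounted at the origin on the work surface. World frame = base frame: x ahead of the robot, y to its left, z up, the work surface at z = 0. Lengths are in m, angles in rad, forces in N, time in s.
With the tool pointing down it reaches from about 0.35 to 0.85 m from the base axis. Payload 8.1 kg.
Tool frame: the origin (TCP) lies midway between the tips of the shut fingers; the grasp point (between the pads) lies 19 mm behind it; z points along the fingers, y is the line along which they close (so a half turn about z gives the same grasp; the last joint's range is limited). The gripper opens to 85 mm and grips with 20 to 120 N. Pads are 22 mm wide; open, the fingers measure 114 mm over their backs; the gripper's body (76 mm by 85 mm) begins 54 mm behind the grasp point. The pads swing forward as they close: fully open they stand 13 mm farther back than shut.
Start: joints at [-1.274, 0.13, 1.488, -0, 1.523, -0.085], TCP at [0.224, -0.557, 0.231] pointing down, gripper open.
Joint ranges: [-2.96, 2.96], [-0.89, 2.26], [0.02, 2.5], [-1.34, 4.48], [0, 2.73], [-2.66, 2.66]. Speed limits (rad/s): [2.39, 2.39, 2.79, 3.14, 3.14, 3.14].

INTERFACE

Orientations are given as a 3x3 rotation matrix whose columns are the frame's x, y, z axes.
In Python, from workcell import bot, viewer, order gives the robot as it stands. The module is installed in compiled form; this text tells all that it offers.
- The arm moves only by the tool step_arm, never from a script. Its argument "steps" is a list of rows, each a list of 3 entries, a list of its own where there are three numbers: the shift along the world's x, y, z normalised to -1 to 1, where 1 is 0.5 m, then the turn about the world's z normalised to -1 to 1, where 1 is 45 degrees, then the opening, from -1 (shut) to 1 (fully open). In form: [[[x, y, z], turn, fingers], ...]. A call has 1 to 8 rows; each row is the pose to reach, as a shift and turn from the pose commanded when the call began; what a row does not reach only later rows make up. A row lasts 1/10 s, in which the tool goes at most 50 mm and 8.59 degrees, less where a joint would pass 70% of its speed; a pose out of reach is approached as far as the arm can. A call with a number of a shift or a turn outside -1 to 1 is refused whole. A call with a gripper value outside its range is refused whole. The fingers move at their own pace and stop on an object; "squeeze" is the grip in N (left out, the last holds). Time passes only in rows, so rows that repeat a pose let the fingers close. It gives the time, the measured TCP pose, the force, the opening and the grip force at its end, in the units of the state.
- bot.sense(): the state, without advancing time (a new reading comes with each control period).
- viewer.get_image(name): name is "scene" or "top"; returns (picture, depth): 384x512x3 uint8, blue, green, red; 384x512 float32, m along the optical axis (not along the pixel's ray), 0 where there is no reading.
- viewer.get_calibration(name): a dict with "mtx" (3x3 intrinsics, pixels), "xyz" and "attitude" of the camera in the world. Camera axes: x right, y up, looking along -z (the intrinsics and any distortion apply to the point x, -y, -z); pixel columns grow to the right and rows downward; lengths in m; the calibration is good to about 2 mm. A picture is of the moment at which its call begins. get_calibration takes no time and is no camera call.
- order.close_job(): hands the job in; it is judged then, once.
The state is a dict: "t": time; "q": joint angles; "qd": joint speeds; "joint_torque": joint torques, N m; "eef_pos": TCP position; "orientation": TCP orientation; "wrist_force": force on the tool from outside, world axes, zero at the start; "moment": the same for the moment, N m; "width": opening from 0.0 (shut) to 1.0 (fully open); "gripper_force": force on a finger pad.
Only numpy, scipy, OpenCV 4.12 (cv2) and the standard library are available. Lean on these libraries where they do the work, as an engineer would, in place of code of your own. Each camera call takes 0.05 s, during which the arm holds its last target. There are 200 camera calls.

TASK

Lay the black sample carrier flat and fully home in the fixture's nest and let go of it. Then swing the yellow handle by its knob, anticlockwise seen from above, so that it climbs over its cam and drops all the way into the locking notch, clamping the carrier. Let the handle rise and fall freely, do not force its tooth against the cam or the red stop, and leave the bottle, screwdriver and lens mount where they are.

Things in the scene. Friction and masses are not known exactly. Their poses are not given: they have to be found in the camera images.
- fixture: Fixed aluminium base plate, 120 (its x) x 170 (its y) x 20 mm; origin at the centre of its underside, on the table, z up. It carries a grey-walled nest centred at its y = +35 mm and the handle's upright pivot at its y = -45 mm. It lies with a yaw within 0.3 rad of the world axes.
- nest_floor (a point): Centre of the nest's floor, on the top of the base plate (20 mm above the table). The nest is an open pocket 74 (fixture x) x 60 (fixture y) mm inside with walls 4 mm thick and 10 mm high, 2 mm larger all round than the carrier.
- pivot (a point): Point on the handle's vertical pivot axis, at the height of the base plate's top (20 mm above the table).
- carrier: Loose black sample carrier: plate 70 (its x) x 56 (its y) x 14 mm high with two green glass windows, 0.16 kg, and on its middle an upright orange grip tab 14 (its x) x 22 (its y) mm, 30 mm high (14 to 44 mm above its underside). Origin at the centre of its underside. In the nest its x lies along the fixture's x, either way round; its top then stands 34 mm above the table.
- handle_turn (a joint): Angle of the yellow handle about its pivot (rad), growing anticlockwise seen from above; range -0.7 to 2.3. At 0 the knob arm points along the fixture's -x, the toe arm along +x. Starts between -0.5 and -0.28. The tooth meets the brass ramp at -0.17 to 0.63 and falls off the crest's end at 0.93 to 1.73: the cam ring's hidden setting shifts these together, so find the notch by feel.
- handle_lift (a joint): Height of the handle on its sprung pivot (m): 0 with its tooth on the low flat of the cam (start), about 0.0075 on the crest, 0 to 0.001 in the notch with the toe on the seated carrier, 0.011 at most. A spring pushes it down with 16 N at 0, 23 N on the crest: a handle held at a fixed height cannot climb and jams. Pushing the knob sideways up the ramp takes about 5 to 15 N.
- knob_top (a point): Centre of the top of the handle's upright black knob (yellow band), a cylinder 22 mm in diameter and 50 mm long (its lower 10 mm beside the arm, which is 14 mm wide and 10 mm thick), 85 mm from the pivot axis. Its top is 95 mm above the table at lift 0; the arm's top there is 50 mm above the table.
- toe (a point): Underside of the rubber toe pad on the handle's other arm, 60 mm from the pivot, opposite the knob; 33 mm above the table at lift 0. When locked it bears on the carrier's near edge.
- tooth: Steel tooth, 8 mm across, under the knob arm 30 mm from the pivot; rides on the cam ring (steel disc; brass ramp 0.8 rad long to an 8 mm crest; notch; red stop). Origin 27 mm above the table at lift 0. Off the crest it snaps forward 0.13 rad into the notch, then has 0.05 rad of play before the red stop. At most 75 N may act on it: some 25 N sideways at the knob.
- bottle: Bystander: brown glass bottle, 52 mm in diameter, 120 mm high, loose; origin at the centre of its base. Leave alone.
- driver: Bystander: screwdriver lying loose on the table; leave alone.
- lens_mount: Bystander: lens on a post with a round foot, 44 mm foot, 90 mm high, loose; origin at the centre of its base. Leave alone.

How it is judged:
By the outcome, as a careful person would: the job done as asked, in the order asked, and still so for the second after the job is handed in, with the robot touching nothing.
It also fails if it takes over 70 s, if anything falls off the work surface, if the arm or the gripper's body presses on something with over 40 N, if the wrist force passes 120 N, or if a joint passes its speed limit or range.

## Working session

There is one attempt and no reset: what is moved stays moved. The work goes in short steps, Python scripts to look and compute and a tool call to move; the robot and the scene stay as the last step left them, time stands still between calls to the robot, and variables do not carry over. Pictures are saved under pics/ and viewed, at most 10 in all, crops included, and the job is handed in when it is done.

Besides the shell and the picture viewer there is one more tool, called by a JSON object that holds its "name" and its "arguments", one argument or row to a line. step_arm: Moves the arm, as the interface text tells. Scaled input: -1 to 1 covers 0.5 m each way for a shift and 45 degrees each way for a turn. Its arguments: {"type":"object","properties":{"steps":{"type":"array","items":{"type":"array"}},"squeeze":{"type":"number"}},"required":["steps"]}

```bash
mkdir -p pics
cat > h.py <<'E'
import numpy as np, cv2
from workcell import bot, viewer, order
def grab(name,tag):
    p,d=viewer.get_image(name); cv2.imwrite(f'pics/{tag}.png',p); np.save(f'pics/{tag}.npy',d); return p,d
def world(name,uv,d=None,z=None):
    c=viewer.get_calibration(name); K=np.array(c['mtx']); R=np.array(c['attitude']); t=np.array(c['xyz'])
    r=np.linalg.inv(K)@np.array([uv[0],uv[1],1.]); r=R@(r*[1,-1,-1])
    s=d if z is None else (z-t[2])/r[2]
    return t+s*r
def pix(name,P):
    c=viewer.get_calibration(name); K=np.array(c['mtx']); R=np.array(c['attitude']); t=np.array(c['xyz'])
    q=R.T@(np.array(P)-t); q=K@(q*[1,-1,-1]); return q[:2]/q[2]
E
python3 - <<'E'
from h import *
a,_=grab('top','top0');b,_=grab('scene','sc0')
for n in('top','scene'): print(viewer.get_calibration(n))
cv2.imwrite('pics/top0b.png',cv2.resize(a,(800,600),interpolation=cv2.INTER_CUBIC))
print(bot.sense())
E
```

```text
{'mtx': array([[445.12674148,   0.        , 254.97496667],
       [  0.        , 445.12674148, 188.65378237],
       [  0.        ,   0.        ,   1.        ]]), 'xyz': array([ 0.34882669, -0.01368934,  1.24934413]), 'attitude': array([[ 0.02765417,  0.97988195, -0.19765276],
       [-0.99959329,  0.02848509,  0.00136149],
       [ 0.00696425,  0.19753472,  0.98027115]])}
{'mtx': array([[479.78956668,   0.        , 250.01523843],
       [  0.        , 479.78956668, 191.33403772],
       [  0.        ,   0.        ,   1.        ]]), 'xyz': array([ 1.0957809 , -0.46685582,  0.95185739]), 'attitude': array([[ 0.68706926, -0.55444717,  0.46960001],
       [ 0.72642011,  0.53821873, -0.42735748],
       [-0.01580037,  0.63475108,  0.77255512]])}
{'t': 0.1, 'q': array([-1.27441750e+00,  1.31104908e-01,  1.48918937e+00,  5.63070167e-06,
        1.52299258e+00, -8.53907798e-02]), 'qd': array([-0.00086241, -0.00097475, -0.00148601,  0.00033035,  0.00027923,
        0.00073542]), 'joint_torque': array([ 2.22264345e-03, -5.70951319e+01, -5.01942301e+01, -1.93187097e-04,
        8.13948456e-03, -4.43319902e-05]), 'eef_pos': array([ 0.22341893, -0.55631219,  0.23032739]), 'orientation': array([[ 9.28006937e-01,  3.72562592e-01, -4.89429132e-04],
       [ 3.72562883e-01, -9.28005532e-01,  1.62198298e-03],
       [ 1.50097241e-04, -1.68755459e-03, -9.99998565e-01]]), 'wrist_force': array([-0.6378368 , -0.58942094, -0.08349614]), 'moment': array([ 0.00156096, -0.00774877, -0.03817265]), 'gripper_force': 0.0, 'width': 1.0054175981664075}
```

View pics/top0b.png

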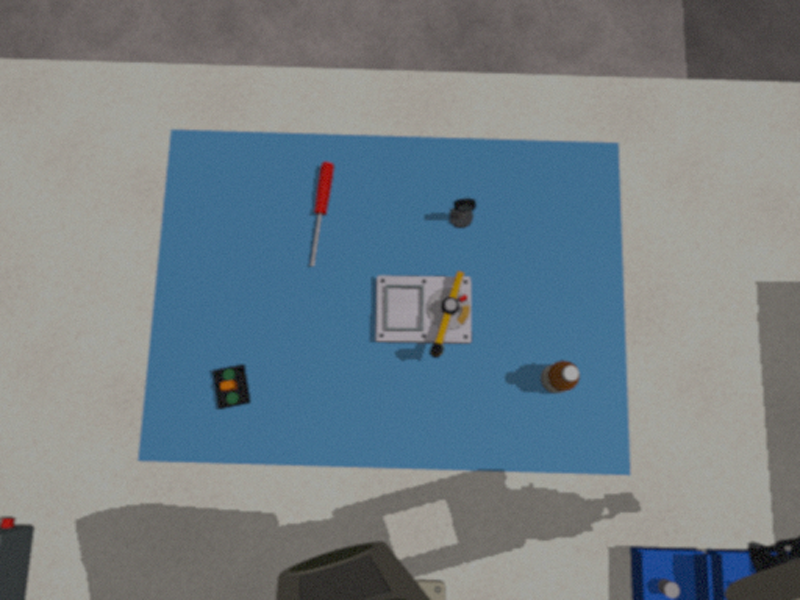

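View pics/sc0.png

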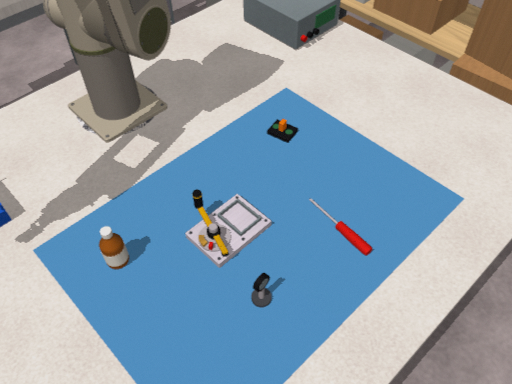

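The top view (800x600) shows the fixture at about (424,309) with the nest on its left (+y), the pivot at (451,305) and the knob at (436,350). The carrier is at (231,386), the bottle at (563,376), the lens mount at (462,212) and the driver at (320,210). I'll enlarge the fixture and the carrier.

Run:
```python
from h import *
a=cv2.imread('pics/top0.png')
# crops 66x66 px at x9 => side by side
f=a[166:236,235:307]; c=a[225:269,125:169]
F=cv2.resize(f,None,fx=6,fy=6,interpolation=cv2.INTER_CUBIC)
C=cv2.resize(c,None,fx=8,fy=8,interpolation=cv2.INTER_CUBIC)
o=np.zeros((420,432+352,3),np.uint8); o[:420,:432]=F; o[:352,432:]=C
cv2.imwrite('pics/crop.png',o)
```

```text
(no output)
```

View pics/crop.png

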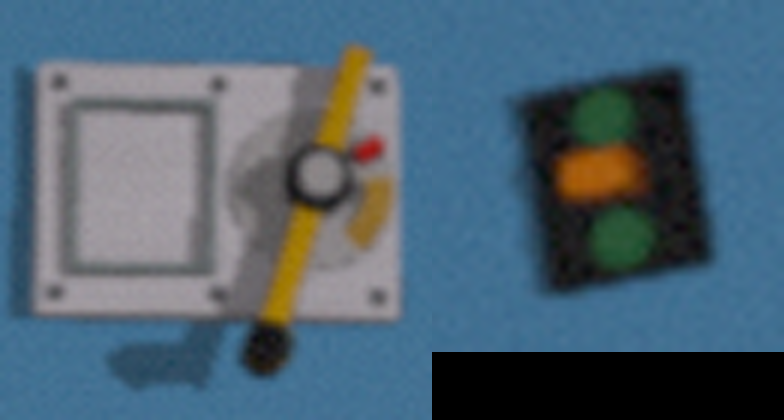

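Run:
```python
from h import *
U=lambda x,y:(235+(x+.5)/6-.5,166+(y+.5)/6-.5)
V=lambda x,y:(125+(x-432+.5)/8-.5,225+(y+.5)/8-.5)
def rect(P,L,name):
    P=np.array(P); (c,s,a)=cv2.minAreaRect((P*1e4).astype(np.float32))
    print(name,P.round(4).tolist(),'mean',P.mean(0).round(4),np.array(s)/1e4,a)
f=[world('top',U(*p),z=.02)[:2] for p in[(38,65),(398,68),(400,318),(33,315)]]; rect(f,0,'fix')
n=[world('top',U(*p),z=.03)[:2] for p in[(62,99),(217,100),(213,273),(62,273)]]; rect(n,0,'nest')
s=[world('top',U(*p),z=.02)[:2] for p in[(59,82),(377,87),(377,297),(54,292)]]; rect(s,0,'screws')
c=[world('top',V(*p),z=.014)[:2] for p in[(520,103),(683,70),(712,262),(545,292)]]; rect(c,0,'car')
t=[world('top',V(*p),z=.044)[:2] for p in[(557,155),(636,150),(644,190),(567,198)]]; rect(t,0,'tab')
print('knob',world('top',U(268,348),z=.095),'pivotcap',world('top',U(320,177),z=.06))
for P in (f,s):
    P=np.array(P); e=[P[0]-P[1],P[3]-P[2]]; print('yaw',[np.arctan2(-v[0],v[1]) for v in e],[np.arctan2(v[1],v[0]) for v in(P[0]-P[3],P[1]-P[2])])
P=np.array(c); print('car yaw',[np.arctan2(v[1],v[0]) for v in(P[0]-P[3],P[1]-P[2])],[np.arctan2(-v[0],v[1]) for v in(P[0]-P[1],P[3]-P[2])])
d=np.load('pics/top0.npy'); 
for n,p in (('cap',U(320,177)),('knob',U(268,345)),('tab',V(600,175)),('nest',U(140,190))): print(n,world('top',p,d=d[int(round(p[1])),int(round(p[0]))]))
```

```text
fix [[0.6309, 0.0254], [0.6344, -0.1446], [0.5155, -0.1464], [0.5121, 0.0237]] mean [ 0.5732 -0.0605] [0.11887711 0.17075693] 1.166467308998108
nest [[0.6126, 0.0133], [0.6143, -0.0591], [0.5326, -0.0589], [0.5306, 0.0107]] mean [ 0.5725 -0.0235] [0.08206472 0.07241132] 1.2930073738098145
screws [[0.623, 0.0152], [0.6249, -0.1348], [0.5251, -0.1357], [0.5231, 0.0143]] mean [ 0.574  -0.0602] [0.09987447 0.15040216] 0.7471106052398682
car [[0.4508, 0.3108], [0.4638, 0.2554], [0.3984, 0.2408], [0.3866, 0.2971]] mean [0.4249 0.276 ] [0.06702085 0.05750927] 12.604508399963379
tab [[0.4312, 0.2891], [0.4337, 0.2627], [0.4204, 0.2591], [0.417, 0.2846]] mean [0.4256 0.2739] [0.01469971 0.02837477] 7.5399065017700195
knob [ 0.49062004 -0.08107841  0.095     ] pivotcap [ 0.57340998 -0.10537433  0.06      ]
yaw [np.float64(0.02071272475631428), np.float64(0.020358677020932896)] [np.float64(0.014403638265688565), np.float64(0.015062256875479962)]
yaw [np.float64(0.013107499968214345), np.float64(0.013039470445269846)] [np.float64(0.009108318913757095), np.float64(0.008812984045064576)]
car yaw [np.float64(0.2107894628898594), np.float64(0.21999037181064093)] [np.float64(0.2300972253946302), np.float64(0.20541668910546138)]
cap [ 0.57313249 -0.10526104  0.06146952]
knob [ 0.49200824 -0.08109391  0.09435579]
tab [0.42478589 0.27347655 0.04690911]
nest [ 0.5721834  -0.02432281  0.02085375]
```

The crop gives these poses:
- **Fixture:** centre about (0.5735, -0.0605), yaw about 0.015.
- **Nest:** about (0.573, -0.0245).
- **Pivot:** about (0.574, -0.1055), with the handle at about -0.3 rad.
- **Carrier:** about (0.4253, 0.275), yaw 0.215.

I'll move to the carrier now.

{"name": "step_arm", "arguments": {
  "steps": [
    [[0.3,0.74,0],0.893,1],
    [[0.3,0.74,0],0.893,1],
    [[0.3,0.74,0],0.893,1],
    [[0.3,0.74,0],0.893,1],
    [[0.3,0.74,0],0.893,1],
    [[0.3,0.74,0],0.893,1],
    [[0.3,0.74,0],0.893,1],
    [[0.3,0.74,0],0.893,1]
  ],
  "squeeze": 40
}}

```text
t: 0.9
eef_pos: [0.3737, -0.1848, 0.231]
orientation: [[0.469, 0.883, 0.0], [0.883, -0.469, 0.0], [0.0, -0.0, -1.0]]
wrist_force: [0.6, -0.9, 0.2]
width: 1.001
gripper_force: 0.0
```

{"name": "step_arm", "arguments": {
  "steps": [
    [[0.1,0.78,0],0.893,1],
    [[0.1,0.78,0],0.893,1],
    [[0.1,0.78,0],0.893,1],
    [[0.1,0.78,0],0.893,1],
    [[0.1,0.78,0],0.893,1],
    [[0.1,0.78,0],0.893,1],
    [[0.1,0.78,0],0.893,1],
    [[0.1,0.78,0],0.893,1]
  ]
}}

```text
t: 1.7
eef_pos: [0.4231, 0.2058, 0.231]
orientation: [[-0.213, 0.977, -0.0], [0.977, 0.213, 0.0], [0.0, -0.0, -1.0]]
wrist_force: [0.0, -0.4, 0.1]
width: 1.003
gripper_force: 0.0
```

{"name": "step_arm", "arguments": {
  "steps": [
    [[0.005,0.138,-0.1],0,0.2],
    [[0.005,0.138,-0.2],0,0.2],
    [[0.005,0.138,-0.3],0,0.2],
    [[0.005,0.138,-0.36],0,0.2],
    [[0.005,0.138,-0.4],0,0.2],
    [[0.005,0.138,-0.42],0,0.2],
    [[0.005,0.138,-0.425],0,0.2],
    [[0.005,0.138,-0.425],0,0.2]
  ]
}}

```text
t: 2.5
eef_pos: [0.427, 0.2726, 0.02]
orientation: [[-0.212, 0.977, 0.001], [0.977, 0.212, 0.001], [0.0, 0.002, -1.0]]
wrist_force: [0.5, 0.0, 0.3]
width: 0.598
gripper_force: 0.0
```

{"name": "step_arm", "arguments": {
  "steps": [
    [[0,0,0],0,-1],
    [[0,0,0],0,-1],
    [[0,0,0],0,-1],
    [[0,0,0],0,-1],
    [[0,0,0],0,-1],
    [[0,0,0],0,-1],
    [[0,0,0],0,-1],
    [[0,0,0],0,-1]
  ]
}}

```text
t: 3.3
eef_pos: [0.4272, 0.2728, 0.0204]
orientation: [[-0.212, 0.977, 0.002], [0.977, 0.212, 0.001], [0.001, 0.002, -1.0]]
wrist_force: [-1.6, -0.3, 7.3]
width: 0.156
gripper_force: 41.0
```

{"name": "step_arm", "arguments": {
  "steps": [
    [[0,0,0.04],0,-1],
    [[0,0,0.12],0,-1],
    [[0,0,0.2],0,-1],
    [[0.05,-0.1,0.2],-0.1,-1],
    [[0.09,-0.18,0.2],-0.254,-1],
    [[0.13,-0.26,0.2],-0.254,-1],
    [[0.17,-0.34,0.2],-0.254,-1],
    [[0.2,-0.42,0.2],-0.254,-1]
  ]
}}

```text
t: 4.1
eef_pos: [0.527, 0.0603, 0.1194]
orientation: [[-0.014, 1.0, 0.001], [1.0, 0.014, 0.0], [0.0, 0.001, -1.0]]
wrist_force: [1.7, 0.3, -1.9]
width: 0.151
gripper_force: 39.8
```

{"name": "step_arm", "arguments": {
  "steps": [
    [[0.04,-0.08,0],0,-1],
    [[0.08,-0.15,0],0,-1],
    [[0.092,-0.174,0],0,-1],
    [[0.092,-0.174,-0.05],0,-1],
    [[0.092,-0.174,-0.09],0,-1],
    [[0.092,-0.174,-0.09],0,-1]
  ]
}}

```text
t: 4.7
eef_pos: [0.5691, -0.0243, 0.0704]
orientation: [[-0.014, 1.0, -0.006], [1.0, 0.014, 0.001], [0.001, -0.006, -1.0]]
wrist_force: [-1.2, 1.0, -1.5]
width: 0.154
gripper_force: 39.7
```

Run:
```python
from h import *
a,_=grab('top','top1'); s,_=grab('scene','sc1'); r=bot.sense(); print(r['eef_pos'],r['wrist_force'],r['orientation'][:,1])
A=cv2.resize(a[160:240,228:308],None,fx=5,fy=5,interpolation=cv2.INTER_CUBIC)
S=cv2.resize(s[170:270,170:270],None,fx=4,fy=4,interpolation=cv2.INTER_CUBIC)
cv2.imwrite('pics/look1.png',np.hstack([A,S]))
```

```text
[ 0.57154839 -0.0243372   0.07380256] [-0.11931105  0.32391221 -1.22075922] [ 0.99989241  0.01462036 -0.00119123]
```

View pics/look1.png

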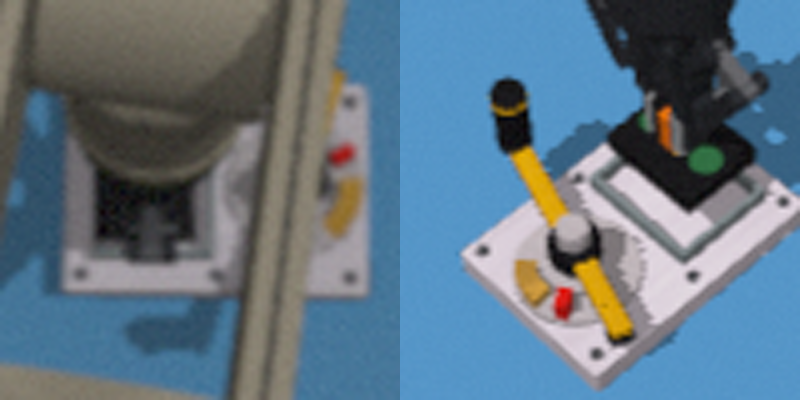

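The carrier hangs level above the nest, with its front corner at about (695,205) in the right panel. I'll overlay the predicted outlines on an enlarged scene crop to check the offset.

Run:
```python
from h import *
s=cv2.imread('pics/sc1.png'); k=11; x0,y0=208,185
S=cv2.resize(s[y0:y0+54,x0:x0+70],None,fx=k,fy=k,interpolation=cv2.INTER_CUBIC)
def box(cx,cy,z,a,b,yaw,col):
    c,n=np.cos(yaw),np.sin(yaw)
    P=[pix('scene',[cx+c*u-n*v,cy+n*u+c*v,z]) for u,v in[(a,b),(-a,b),(-a,-b),(a,-b)]]
    Q=np.array([[(p[0]-x0+.5)*k,(p[1]-y0+.5)*k] for p in P]).astype(np.int32)
    cv2.polylines(S,[Q],True,col,1)
box(.573,-.0245,.03,.041,.034,.015,(0,0,255))
for z in(.0535,.0675): box(.5716,-.0243,z,.035,.028,.0146,(0,255,255))
cv2.imwrite('pics/ov1.png',S)
```

```text
(no output)
```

View pics/ov1.png

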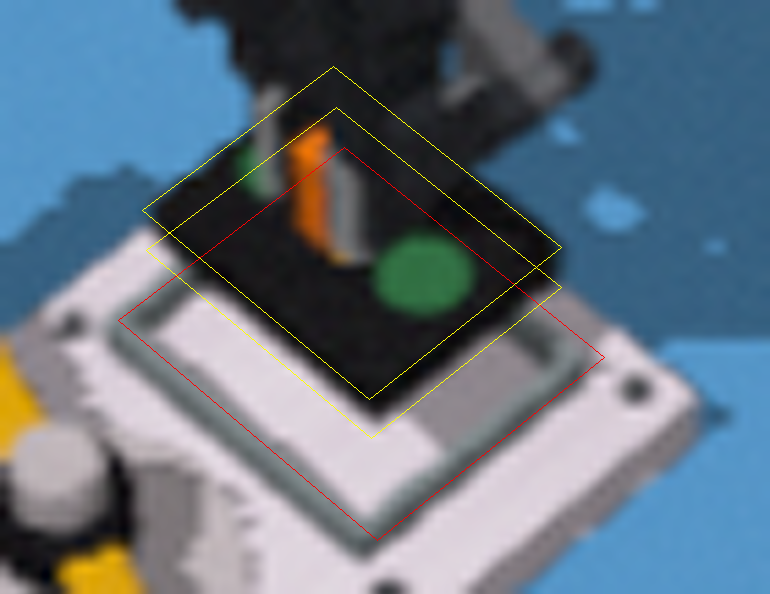

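Run:
```python
from h import *
d=np.load('pics/sc1.npy'); s=cv2.imread('pics/sc1.png').astype(int)
P=np.array([[world('scene',(u,v),d=d[v,u]) for u in range(200,285)] for v in range(175,250)])
B=s[175:250,200:285]
g=(B[...,1]>B[...,0]+25)&(B[...,1]>B[...,2]+25)
print('green top z',np.percentile(P[g][:,2],[10,50,90]),'n',g.sum())
dark=(B.max(-1)<45)
m=dark&(P[...,2]>.055)&(P[...,2]<.08)&(np.abs(P[...,1]+.02)<.05)&(P[...,0]>.53)
Q=P[m]; print('carrier top pts',m.sum(),np.percentile(Q,[1,5,50,95,99],axis=0).round(4))
A=np.c_[Q[:,:2],np.ones(len(Q))]; print('plane',np.linalg.lstsq(A,Q[:,2],rcond=None)[0])
w=(P[...,2]>.0265)&(P[...,2]<.036)&(np.abs(P[...,0]-.573)<.05)&(np.abs(P[...,1]+.0245)<.045)
Q=P[w]; print('wall',w.sum(),np.percentile(Q,[1,5,50,95,99],axis=0).round(4))
f=(P[...,2]>.015)&(P[...,2]<.025)&(B.min(-1)>150); print('plate z',np.median(P[f][:,2]),f.sum())
for v in range(195,226,3): print(' '.join('%5.3f'%z for z in P[v-175,10:66:4,2]))
```

```text
Traceback (most recent call last):
  File "h.py", line 6, in world
    c=viewer.get_calibration(name); K=np.array(c['mtx']); R=np.array(c['attitude']); t=np.array(c['xyz'])
ValueError: time passes only in moves, steps and waits
```

```bash
sed -i '2a from functools import lru_cache\n@lru_cache\ndef cal(n): return viewer.get_calibration(n)' h.py; sed -i 's/c=viewer.get_calibration(name)/c=cal(name)/' h.py
python3 - <<'E'
from h import *
d=np.load('pics/sc1.npy'); s=cv2.imread('pics/sc1.png').astype(int)
P=np.array([[world('scene',(u,v),d=d[v,u]) for u in range(200,285)] for v in range(175,250)])
B=s[175:250,200:285]
g=(B[...,1]>B[...,0]+25)&(B[...,1]>B[...,2]+25)
print('green top z',np.percentile(P[g][:,2],[10,50,90]),'n',g.sum())
dark=(B.max(-1)<45)
m=dark&(P[...,2]>.055)&(P[...,2]<.08)&(np.abs(P[...,1]+.02)<.05)&(P[...,0]>.53)
Q=P[m]; print('carrier top pts',m.sum(),np.percentile(Q,[1,5,50,95,99],axis=0).round(4))
A=np.c_[Q[:,:2],np.ones(len(Q))]; print('plane',np.linalg.lstsq(A,Q[:,2],rcond=None)[0])
w=(P[...,2]>.0265)&(P[...,2]<.036)&(np.abs(P[...,0]-.573)<.05)&(np.abs(P[...,1]+.0245)<.045)
Q=P[w]; print('wall',w.sum(),np.percentile(Q,[1,5,50,95,99],axis=0).round(4))
f=(P[...,2]>.015)&(P[...,2]<.025)&(B.min(-1)>150); print('plate z',np.median(P[f][:,2]),f.sum())
E
```

```text
green top z [0.06433894 0.06649484 0.06870665] n 49
carrier top pts 333 [[ 0.5373 -0.0499  0.0567]
 [ 0.5419 -0.0488  0.0584]
 [ 0.5838 -0.0372  0.0651]
 [ 0.6053  0.0008  0.0685]
 [ 0.6067  0.0042  0.0696]]
plane [-0.01696163  0.03499643  0.07561034]
wall 144 [[ 0.5313 -0.0621  0.0268]
 [ 0.5337 -0.0615  0.0273]
 [ 0.5976 -0.0511  0.0298]
 [ 0.6132  0.0047  0.0322]
 [ 0.6141  0.0068  0.0335]]
plate z 0.020407398136819466 925
```

Run:
```python
from h import *
a=cv2.imread('pics/top1.png').astype(int).sum(-1)//3
for v in (200,202,204,206,208,210): print(v,a[v,238:276].tolist())
for v in (200,204,208):print(v,[world('top',(u,v),z=z)[1].round(4).item() for u,z in((246,.0665),(266,.0665),(246,.03),(271,.03))])
```

```text
200 [76, 78, 86, 100, 113, 113, 113, 107, 85, 44, 20, 16, 17, 26, 19, 26, 10, 18, 27, 30, 19, 28, 21, 25, 31, 21, 25, 28, 63, 96, 110, 106, 123, 148, 146, 125, 123, 126]
202 [77, 79, 81, 99, 107, 110, 109, 108, 85, 45, 8, 28, 15, 18, 28, 29, 24, 27, 43, 57, 58, 50, 38, 30, 27, 24, 24, 31, 57, 91, 104, 106, 124, 152, 160, 146, 130, 131]
204 [79, 76, 86, 101, 108, 109, 113, 110, 86, 44, 24, 23, 19, 22, 37, 34, 26, 37, 47, 60, 59, 60, 48, 42, 38, 36, 30, 31, 50, 91, 106, 106, 123, 152, 163, 165, 156, 143]
206 [77, 82, 88, 101, 108, 113, 114, 109, 84, 39, 11, 22, 26, 23, 22, 34, 43, 43, 55, 62, 65, 62, 60, 56, 54, 44, 34, 33, 46, 89, 107, 111, 125, 150, 164, 165, 162, 139]
208 [80, 77, 87, 100, 112, 115, 112, 106, 88, 71, 65, 76, 74, 66, 61, 46, 40, 43, 55, 63, 67, 62, 50, 40, 54, 75, 91, 93, 89, 100, 106, 112, 123, 147, 159, 162, 157, 134]
210 [80, 84, 101, 132, 150, 150, 134, 118, 102, 95, 97, 99, 99, 101, 73, 56, 44, 51, 65, 77, 74, 71, 59, 44, 53, 84, 108, 110, 107, 103, 100, 99, 124, 147, 159, 159, 140, 115]
200 [0.008, -0.0459, 0.0087, -0.0608]
204 [0.0077, -0.0462, 0.0083, -0.0611]
208 [0.0073, -0.0464, 0.008, -0.0613]
```

{"name": "step_arm", "arguments": {
  "steps": [
    [[0.002,-0.009,0],0,-1],
    [[0.002,-0.009,-0.02],0,-1],
    [[0.002,-0.009,-0.04],0,-1],
    [[0.002,-0.009,-0.04],0,-1],
    [[0.002,-0.009,-0.045],0,-1],
    [[0.002,-0.009,-0.05],0,-1],
    [[0.002,-0.009,-0.053],0,-1],
    [[0.002,-0.009,-0.053],0,-1]
  ]
}}

```text
t: 5.6
eef_pos: [0.573, -0.0293, 0.0471]
orientation: [[-0.014, 1.0, -0.0], [1.0, 0.014, 0.0], [0.0, -0.0, -1.0]]
wrist_force: [-0.8, 1.2, -2.0]
width: 0.155
gripper_force: 39.9
```

No contact at a height below the wall top, so the carrier is inside the pocket. I'll keep lowering it.

{"name": "step_arm", "arguments": {
  "steps": [
    [[0,0,-0.003],0,-1],
    [[0,0,-0.006],0,-1],
    [[0,0,-0.008],0,-1],
    [[0,0,-0.01],0,-1],
    [[0,0,-0.012],0,-1],
    [[0,0,-0.012],0,-1]
  ]
}}

```text
t: 6.2
eef_pos: [0.5731, -0.0293, 0.0411]
orientation: [[-0.014, 1.0, -0.0], [1.0, 0.014, 0.0], [0.0, -0.0, -1.0]]
wrist_force: [0.1, -0.9, -2.3]
width: 0.156
gripper_force: 39.8
```

{"name": "step_arm", "arguments": {
  "steps": [
    [[0,0,-0.001],0,-1],
    [[0,0,-0.002],0,-1],
    [[0,0,-0.003],0,-1],
    [[0,0,-0.003],0,-1]
  ]
}}

```text
t: 6.6
eef_pos: [0.5731, -0.0293, 0.0405]
orientation: [[-0.014, 1.0, -0.0], [1.0, 0.014, -0.0], [-0.0, -0.0, -1.0]]
wrist_force: [-5.2, -0.3, 5.3]
width: 0.155
gripper_force: 40.7
```

Floor contact at the expected height. Releasing and rising.

{"name": "step_arm", "arguments": {
  "steps": [
    [[0,0,0],0,-0.1],
    [[0,0,0],0,-0.1],
    [[0,0,0],0,-0.1],
    [[0,0,0],0,-0.1],
    [[0,0,0.03],0,-0.1],
    [[0,0,0.1],0,-0.1],
    [[0,0,0.18],0,0.2],
    [[0,0,0.24],0,0.2]
  ]
}}

```text
t: 7.4
eef_pos: [0.5739, -0.0294, 0.1637]
orientation: [[-0.014, 1.0, 0.003], [1.0, 0.014, -0.0], [-0.0, 0.003, -1.0]]
wrist_force: [0.5, -0.5, 0.6]
width: 0.597
gripper_force: 0.0
```

{"name": "step_arm", "arguments": {
  "steps": [
    [[-0.08,0.0,0.04],-0.4,0.2],
    [[-0.16,0.0,0.04],-0.4,0.2],
    [[-0.24,0.0,0.04],-0.8,0.2],
    [[-0.3,0.0,0.04],-1,0.2],
    [[-0.3,0,0.04],-1,0.2],
    [[-0.3,0,0.04],-1,0.2],
    [[-0.3,0,0.04],-1,0.2]
  ]
}}

```text
t: 8.1
eef_pos: [0.4233, -0.0294, 0.1811]
orientation: [[0.697, 0.717, 0.002], [0.717, -0.697, -0.0], [0.001, 0.002, -1.0]]
wrist_force: [-0.6, -0.2, 0.7]
width: 0.599
gripper_force: 0.0
```

Run:
```python
from h import *
a,da=grab('top','top2'); s,ds=grab('scene','sc2'); r=bot.sense(); print(r['eef_pos'],r['wrist_force'],r['orientation'][:,1])
A=cv2.resize(a[160:240,228:308],None,fx=5,fy=5,interpolation=cv2.INTER_CUBIC)
S=cv2.resize(s[175:265,180:270],None,fx=400/90,fy=400/90,interpolation=cv2.INTER_CUBIC)
cv2.imwrite('pics/look2.png',np.hstack([A,S]))
for n,im,d in(('top',a,da),('scene',s,ds)):
    im=im.astype(int); g=(im[...,1]>im[...,0]+25)&(im[...,1]>im[...,2]+25)
    for v,u in zip(*np.nonzero(g)):
        p=world(n,(u,v),d=d[v,u]); g[v,u]=abs(p[0]-.573)<.05 and abs(p[1]+.027)<.05
    k,l,st,c=cv2.connectedComponentsWithStats(g.astype(np.uint8))
    for i in range(1,k):
        if st[i,4]>6: print(n,st[i,4],c[i],world(n,c[i],z=.034), np.median([world(n,(u,v),d=d[v,u])[2] for v,u in zip(*np.nonzero(l==i))]))
```

```text
[ 0.42336818 -0.02934051  0.18067206] [-0.36597469  0.00413244 -0.25675932] [ 0.71817103 -0.69586592  0.00099562]
top 27 [258.22222222 187.2962963 ] [ 0.59799846 -0.02431754  0.034     ] 0.03588350877769608
scene 23 [231.73913043 209.39130435] [ 0.54806606 -0.02925291  0.034     ] 0.034818365559481035
scene 44 [245.5 219.5] [ 0.59300093 -0.02596243  0.034     ] 0.03488456235559417
```

View pics/look2.png

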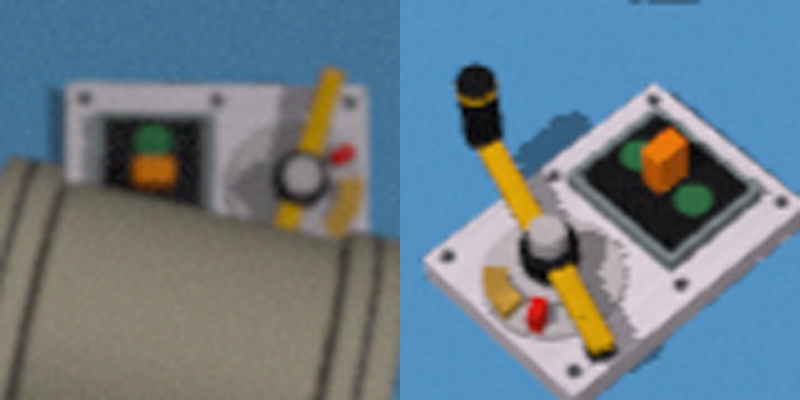

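The carrier lies flat in the nest: its top is 34.5 mm above the table and the walls are even all round. The knob stands at (475,105) in the right panel, and the brass ramp's position suggests the ramp starts at about 0.6. Next I cage the knob loosely between the open fingers.

{"name": "step_arm", "arguments": {
  "steps": [
    [[0.06,-0.05,-0.02],-1,0.2],
    [[0.11,-0.09,-0.06],-1,0.2],
    [[0.136,-0.106,-0.08],-1,0.2],
    [[0.136,-0.106,-0.1],-1,0.2],
    [[0.136,-0.106,-0.112],-1,0.2],
    [[0.136,-0.106,-0.112],-1,0.2]
  ]
}}

```text
t: 8.8
eef_pos: [0.4905, -0.0822, 0.1225]
orientation: [[1.0, 0.01, -0.003], [0.01, -1.0, 0.001], [-0.003, -0.001, -1.0]]
wrist_force: [0.2, -1.0, -0.4]
width: 0.599
gripper_force: 0.0
```

{"name": "step_arm", "arguments": {
  "steps": [
    [[0,0,0],-0.19,0.2],
    [[0,0,0],-0.384,0.2],
    [[0,0,0],-0.384,0.2],
    [[0,0,-0.04],-0.384,0.2],
    [[0,0,-0.08],-0.384,0.2],
    [[0,0,-0.11],-0.384,0.2],
    [[0,0,-0.14],-0.384,0.2],
    [[0,0,-0.14],-0.384,0.2]
  ]
}}

```text
t: 9.6
eef_pos: [0.4893, -0.0818, 0.0516]
orientation: [[0.96, -0.279, -0.004], [-0.279, -0.96, 0.001], [-0.004, 0.0, -1.0]]
wrist_force: [-0.1, 1.0, -0.9]
width: 0.601
gripper_force: 0.0
```

Run:
```python
from h import *
s,ds=grab('scene','sc3'); r=bot.sense(); print(r['eef_pos'],r['wrist_force'],r['orientation'][:,1])
cv2.imwrite('pics/look3.png',cv2.resize(s[160:270,160:270],None,fx=5,fy=5,interpolation=cv2.INTER_CUBIC))
# arc: target knob positions
```

```text
[ 0.49016671 -0.08199271  0.05291721] [-0.75016786 -0.01232257  0.32141037] [-2.79620526e-01 -9.60110598e-01  3.65583085e-05]
```

View pics/look3.png

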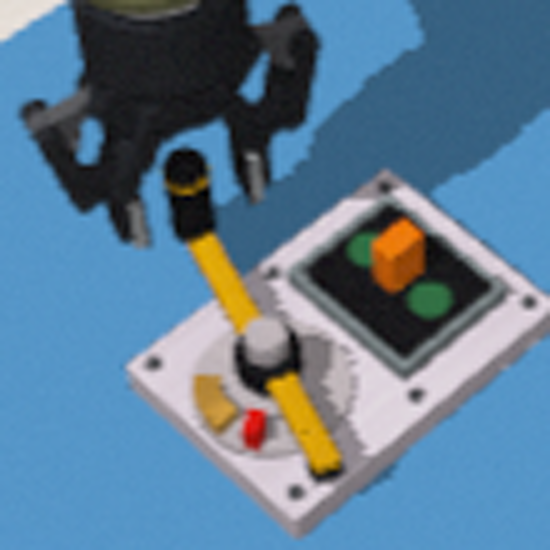

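The fingers stand clear on either side of the knob at (188,190). I'll compute the arc for the rows.

```bash
cat > arc.py <<'E'
import sys, numpy as np
# arc.py cx cy th0 step n : rows from commanded (cx,cy), tool angle th0
cx,cy,t0,st=map(float,sys.argv[1:5]); n=int(sys.argv[5]); r=.087
for i in range(1,n+1):
    t=t0+st*i; x,y=.574-r*np.cos(t),-.107-r*np.sin(t)
    print(f'th {t:.3f} [[{(x-cx)/.5:.3f}, {(y-cy)/.5:.3f}, 0], {(t-t0)/(np.pi/4):.3f}, 0.2]')
E
python3 arc.py .4903 -.082 -.29 .08 8; echo; python3 arc.py .4923 -.1368 .35 .05 8
```

```text
th -0.210 [[-0.003, -0.014, 0], 0.102, 0.2]
th -0.130 [[-0.005, -0.027, 0], 0.204, 0.2]
th -0.050 [[-0.006, -0.041, 0], 0.306, 0.2]
th 0.030 [[-0.007, -0.055, 0], 0.407, 0.2]
th 0.110 [[-0.006, -0.069, 0], 0.509, 0.2]
th 0.190 [[-0.003, -0.083, 0], 0.611, 0.2]
th 0.270 [[-0.000, -0.096, 0], 0.713, 0.2]
th 0.350 [[0.004, -0.110, 0], 0.815, 0.2]

th 0.400 [[0.003, -0.008, 0], 0.064, 0.2]
th 0.450 [[0.007, -0.016, 0], 0.127, 0.2]
th 0.500 [[0.011, -0.024, 0], 0.191, 0.2]
th 0.550 [[0.015, -0.031, 0], 0.255, 0.2]
th 0.600 [[0.020, -0.039, 0], 0.318, 0.2]
th 0.650 [[0.025, -0.046, 0], 0.382, 0.2]
th 0.700 [[0.030, -0.052, 0], 0.446, 0.2]
th 0.750 [[0.036, -0.059, 0], 0.509, 0.2]
```

{"name": "step_arm", "arguments": {
  "steps": [
    [[-0.003,-0.014,0],0.102,0.2],
    [[-0.005,-0.027,0],0.204,0.2],
    [[-0.006,-0.041,0],0.306,0.2],
    [[-0.007,-0.055,0],0.407,0.2],
    [[-0.006,-0.069,0],0.509,0.2],
    [[-0.003,-0.083,0],0.611,0.2],
    [[0,-0.096,0],0.713,0.2],
    [[0.004,-0.11,0],0.815,0.2]
  ]
}}

```text
t: 10.45
eef_pos: [0.4936, -0.1361, 0.0549]
orientation: [[0.936, 0.352, 0.001], [0.352, -0.936, 0.002], [0.001, -0.002, -1.0]]
wrist_force: [-0.4, 8.6, 1.0]
width: 0.599
gripper_force: 3.8
```

{"name": "step_arm", "arguments": {
  "steps": [
    [[0.003,-0.008,0],0.064,0.2],
    [[0.007,-0.016,0],0.127,0.2],
    [[0.011,-0.024,0],0.191,0.2],
    [[0.015,-0.031,0],0.255,0.2]
  ]
}}

```text
t: 10.85
eef_pos: [0.5011, -0.1519, 0.0549]
orientation: [[0.848, 0.53, 0.001], [0.53, -0.848, 0.002], [0.001, -0.001, -1.0]]
wrist_force: [-0.3, 5.8, 1.7]
width: 0.6
gripper_force: 2.9
```

```bash
python3 arc.py .4998 -.1523 .55 .05 4; echo; python3 arc.py .5101 -.1663 .75 .05 4
```

```text
th 0.600 [[0.005, -0.008, 0], 0.064, 0.2]
th 0.650 [[0.010, -0.015, 0], 0.127, 0.2]
th 0.700 [[0.015, -0.021, 0], 0.191, 0.2]
th 0.750 [[0.021, -0.028, 0], 0.255, 0.2]

th 0.800 [[0.007, -0.006, 0], 0.064, 0.2]
th 0.850 [[0.013, -0.012, 0], 0.127, 0.2]
th 0.900 [[0.020, -0.018, 0], 0.191, 0.2]
th 0.950 [[0.027, -0.023, 0], 0.255, 0.2]
```

{"name": "step_arm", "arguments": {
  "steps": [
    [[0.005,-0.008,0],0.064,0.2],
    [[0.01,-0.015,0],0.127,0.2],
    [[0.015,-0.021,0],0.191,0.2],
    [[0.021,-0.028,0],0.255,0.2]
  ]
}}

```text
t: 11.25
eef_pos: [0.5115, -0.1656, 0.0549]
orientation: [[0.726, 0.688, 0.0], [0.688, -0.726, 0.002], [0.002, -0.001, -1.0]]
wrist_force: [-2.4, 9.5, 3.0]
width: 0.6
gripper_force: 4.1
```

{"name": "step_arm", "arguments": {
  "steps": [
    [[0.007,-0.006,0],0.064,0.2],
    [[0.013,-0.012,0],0.127,0.2],
    [[0.02,-0.018,0],0.191,0.2],
    [[0.027,-0.023,0],0.255,0.2]
  ]
}}

```text
t: 11.65
eef_pos: [0.523, -0.1762, 0.0545]
orientation: [[0.574, 0.819, -0.005], [0.819, -0.574, 0.004], [0.001, -0.006, -1.0]]
wrist_force: [-14.8, 12.0, 14.7]
width: 0.602
gripper_force: 9.6
```

```bash
python3 - <<'E'
from h import *
s,ds=grab('scene','sc4'); r=bot.sense(); print(r['eef_pos'],r['wrist_force'])
im=s.astype(int); y=(im[...,2]>120)&(im[...,1]>90)&(im[...,0]<70)
P=[world('scene',(u,v),d=ds[v,u]) for v,u in zip(*np.nonzero(y))]
P=np.array([p for p in P if abs(p[0]-.574)<.13 and abs(p[1]+.107)<.13]); 
arm=P[(P[:,2]<.066)&(P[:,2]>.044)]; print(len(P),len(arm))
q=arm[:,:2]-[.574,-.107]; far=np.linalg.norm(q,axis=1)>.018
for a,b in((.018,.04),(.04,.065),(.065,.09)):
    for sg in(1,-1):
        d=np.linalg.norm(q,axis=1); m=(d>a)&(d<b)&(sg*q[:,0]>0)
        if m.sum()>2: print(a,sg,m.sum(),q[m].mean(0),'ang(handle)',np.arctan2(*( sg*q[m].mean(0))[::-1]),'z',np.median(arm[m][:,2]))
E
python3 arc.py .5236 -.1778 .95 .05 4; echo; python3 arc.py .539 -.187 1.15 .05 4
```

```text
[ 0.52372666 -0.17673423  0.05482142] [-5.8373899   5.16775482  5.84723761]
363 321
0.018 1 57 [0.02166347 0.01881701] ang(handle) 0.7151967515329559 z 0.05040740366152041
0.018 -1 55 [-0.01971549 -0.02079224] ang(handle) 0.8119733736903753 z 0.05067023115063862
0.04 1 65 [0.03826678 0.03522784] ang(handle) 0.7440725640703201 z 0.05055730975076256
0.04 -1 63 [-0.03585429 -0.03752595] ang(handle) 0.8081750622113244 z 0.05100329201748777
0.065 1 18 [0.00322646 0.07814455] ang(handle) 1.5295314264586322 z 0.06391258342972683
0.065 -1 47 [-0.0308444   0.00207895] ang(handle) -0.06729943397909369 z 0.05309024254683292
th 1.000 [[0.007, -0.005, 0], 0.064, 0.2]
th 1.050 [[0.014, -0.009, 0], 0.127, 0.2]
th 1.100 [[0.022, -0.013, 0], 0.191, 0.2]
th 1.150 [[0.030, -0.017, 0], 0.255, 0.2]

th 1.200 [[0.007, -0.002, 0], 0.064, 0.2]
th 1.250 [[0.015, -0.005, 0], 0.127, 0.2]
th 1.300 [[0.023, -0.008, 0], 0.191, 0.2]
th 1.350 [[0.032, -0.010, 0], 0.255, 0.2]
```

The handle is at about 0.77 rad and just on the ramp. The rising knob drags on the rubber pad (about 15 N vertically), so I'll raise the tool along with it and go slower.

{"name": "step_arm", "arguments": {
  "steps": [
    [[0.003,-0.002,0.002],0.032,0.2],
    [[0.007,-0.005,0.003],0.064,0.2],
    [[0.01,-0.007,0.004],0.095,0.2],
    [[0.014,-0.009,0.005],0.127,0.2]
  ]
}}

```text
t: 12.1
eef_pos: [0.5303, -0.1806, 0.0561]
orientation: [[0.491, 0.871, -0.004], [0.871, -0.491, 0.004], [0.002, -0.005, -1.0]]
wrist_force: [-4.8, 9.9, 0.4]
width: 0.599
gripper_force: 4.7
```

```bash
python3 arc.py .5306 -.1823 1.05 .025 8
```

```text
th 1.075 [[0.004, -0.002, 0], 0.032, 0.2]
th 1.100 [[0.008, -0.004, 0], 0.064, 0.2]
th 1.125 [[0.012, -0.006, 0], 0.095, 0.2]
th 1.150 [[0.016, -0.008, 0], 0.127, 0.2]
th 1.175 [[0.020, -0.010, 0], 0.159, 0.2]
th 1.200 [[0.024, -0.012, 0], 0.191, 0.2]
th 1.225 [[0.028, -0.013, 0], 0.223, 0.2]
th 1.250 [[0.032, -0.015, 0], 0.255, 0.2]
```

{"name": "step_arm", "arguments": {
  "steps": [
    [[0.004,-0.002,0.001],0.032,0.2],
    [[0.008,-0.004,0.002],0.064,0.2],
    [[0.012,-0.006,0.002],0.095,0.2],
    [[0.016,-0.008,0.003],0.127,0.2],
    [[0.02,-0.01,0.004],0.159,0.2],
    [[0.024,-0.012,0.004],0.191,0.2],
    [[0.028,-0.013,0.005],0.223,0.2],
    [[0.032,-0.015,0.005],0.255,0.2]
  ]
}}

```text
t: 12.9
eef_pos: [0.5458, -0.1881, 0.0583]
orientation: [[0.308, 0.951, -0.005], [0.951, -0.308, 0.004], [0.002, -0.006, -1.0]]
wrist_force: [-8.4, 9.8, 2.4]
width: 0.6
gripper_force: 5.0
```

```bash
cat > ang.py <<'E'
from h import *
import sys
s,ds=grab('scene',sys.argv[1]); r=bot.sense(); print(r['eef_pos'],r['wrist_force'])
im=s.astype(int); y=(im[...,2]>120)&(im[...,1]>90)&(im[...,0]<70)
P=np.array([world('scene',(u,v),d=ds[v,u]) for v,u in zip(*np.nonzero(y))])
q=P[:,:2]-[.574,-.107]; d=np.linalg.norm(q,axis=1); k=(d>.018)&(d<.065)&(P[:,2]>.044)&(P[:,2]<.068); q,z=q[k],P[k,2]
vx,vy,_,_=cv2.fitLine(q.astype(np.float32),cv2.DIST_HUBER,0,.001,.001).ravel(); a=np.arctan2(vy,vx)
side=q@[vx,vy]>0
print('n',k.sum(),'arm world angle',a,'z',np.median(z[side]),np.median(z[~side]))
E
python3 ang.py sc5; python3 arc.py .5466 -.1898 1.25 .025 8
```

```text
[ 0.54628685 -0.18831311  0.05851278] [-4.40600331  5.77480763  1.1288838 ]
n 227 arm world angle 1.0803748 z 0.054049051034121276 0.05389891643535227
th 1.275 [[0.004, -0.001, 0], 0.032, 0.2]
th 1.300 [[0.008, -0.002, 0], 0.064, 0.2]
th 1.325 [[0.012, -0.003, 0], 0.095, 0.2]
th 1.350 [[0.017, -0.004, 0], 0.127, 0.2]
th 1.375 [[0.021, -0.005, 0], 0.159, 0.2]
th 1.400 [[0.025, -0.006, 0], 0.191, 0.2]
th 1.425 [[0.030, -0.007, 0], 0.223, 0.2]
th 1.450 [[0.034, -0.007, 0], 0.255, 0.2]
```

Lift is about 3.7 mm at 1.08 rad, so it is climbing freely. I continue.

{"name": "step_arm", "arguments": {
  "steps": [
    [[0.004,-0.001,0.001],0.032,0.2],
    [[0.008,-0.002,0.002],0.064,0.2],
    [[0.012,-0.003,0.002],0.095,0.2],
    [[0.017,-0.004,0.003],0.127,0.2],
    [[0.021,-0.005,0.004],0.159,0.2],
    [[0.025,-0.006,0.004],0.191,0.2],
    [[0.03,-0.007,0.005],0.223,0.2],
    [[0.034,-0.007,0.005],0.255,0.2]
  ]
}}

```text
t: 13.75
eef_pos: [0.5624, -0.192, 0.0607]
orientation: [[0.112, 0.994, -0.005], [0.994, -0.112, 0.003], [0.003, -0.006, -1.0]]
wrist_force: [-10.3, 6.5, 1.6]
width: 0.603
gripper_force: 5.5
```

```bash
python3 ang.py sc6; python3 arc.py .5636 -.1933 1.45 .025 8
```

```text
[ 0.56268499 -0.19210608  0.0608431 ] [-6.8722017   5.27346978  1.04225744]
n 175 arm world angle 1.29199 z 0.05601774031257273 0.05629011001518136
th 1.475 [[0.004, -0.001, 0], 0.032, 0.2]
th 1.500 [[0.008, -0.001, 0], 0.064, 0.2]
th 1.525 [[0.013, -0.001, 0], 0.095, 0.2]
th 1.550 [[0.017, -0.001, 0], 0.127, 0.2]
th 1.575 [[0.022, -0.001, 0], 0.159, 0.2]
th 1.600 [[0.026, -0.001, 0], 0.191, 0.2]
th 1.625 [[0.030, -0.001, 0], 0.223, 0.2]
th 1.650 [[0.035, -0.001, 0], 0.255, 0.2]
```

{"name": "step_arm", "arguments": {
  "steps": [
    [[0.004,-0.001,0.001],0.032,0.2],
    [[0.008,-0.001,0.002],0.064,0.2],
    [[0.013,-0.001,0.002],0.095,0.2],
    [[0.017,-0.001,0.003],0.127,0.2],
    [[0.022,-0.001,0.003],0.159,0.2],
    [[0.026,-0.001,0.003],0.191,0.2],
    [[0.03,-0.001,0.003],0.223,0.2],
    [[0.035,-0.001,0.003],0.255,0.2]
  ]
}}

```text
t: 14.6
eef_pos: [0.5808, -0.1933, 0.0628]
orientation: [[-0.087, 0.996, -0.003], [0.996, 0.087, 0.002], [0.002, -0.003, -1.0]]
wrist_force: [-3.9, 3.9, -0.9]
width: 0.601
gripper_force: 2.7
```

```bash
python3 ang.py sc7; python3 arc.py .5811 -.1938 1.65 .025 8
```

```text
[ 0.58138708 -0.19342779  0.06295465] [-2.59263027  1.31843877 -0.79920407]
n 140 arm world angle 1.4792302 z 0.057765838270488756 0.05774011046711547
th 1.675 [[0.004, 0.001, 0], 0.032, 0.2]
th 1.700 [[0.008, 0.001, 0], 0.064, 0.2]
th 1.725 [[0.013, 0.002, 0], 0.095, 0.2]
th 1.750 [[0.017, 0.002, 0], 0.127, 0.2]
th 1.775 [[0.021, 0.003, 0], 0.159, 0.2]
th 1.800 [[0.025, 0.004, 0], 0.191, 0.2]
th 1.825 [[0.030, 0.005, 0], 0.223, 0.2]
th 1.850 [[0.034, 0.006, 0], 0.255, 0.2]
```

On the crest: lift is about 7.7 mm and the force has dropped. I creep on towards its end.

{"name": "step_arm", "arguments": {
  "steps": [
    [[0.004,0.001,0],0.032,0.2],
    [[0.008,0.001,0],0.064,0.2],
    [[0.013,0.002,0],0.095,0.2],
    [[0.017,0.002,0],0.127,0.2],
    [[0.021,0.003,0],0.159,0.2],
    [[0.025,0.004,0],0.191,0.2]
  ]
}}

```text
t: 15.25
eef_pos: [0.5935, -0.1918, 0.0629]
orientation: [[-0.235, 0.972, -0.003], [0.972, 0.235, 0.001], [0.002, -0.002, -1.0]]
wrist_force: [-6.6, 2.6, 0.3]
width: 0.603
gripper_force: 3.1
```

```bash
python3 ang.py sc8; python3 arc.py .5936 -.1918 1.8 .02 6
```

```text
[ 0.5940075  -0.1918147   0.06301159] [-3.18505113  1.78111982 -1.43878893]
n 115 arm world angle -1.5105622 z 0.05755630359857433 0.057698253134702726
th 1.820 [[0.004, 0.001, 0], 0.025, 0.2]
th 1.840 [[0.007, 0.002, 0], 0.051, 0.2]
th 1.860 [[0.010, 0.003, 0], 0.076, 0.2]
th 1.880 [[0.014, 0.004, 0], 0.102, 0.2]
th 1.900 [[0.017, 0.005, 0], 0.127, 0.2]
th 1.920 [[0.020, 0.006, 0], 0.153, 0.2]
```

{"name": "step_arm", "arguments": {
  "steps": [
    [[0.004,0.001,0],0.025,0.2],
    [[0.007,0.002,0],0.051,0.2],
    [[0.01,0.003,0],0.076,0.2],
    [[0.014,0.004,0],0.102,0.2]
  ]
}}

```text
t: 15.7
eef_pos: [0.6022, -0.1905, 0.0634]
orientation: [[-0.311, 0.951, 0.001], [0.951, 0.311, -0.001], [-0.001, 0.001, -1.0]]
wrist_force: [0.1, 0.4, 0.6]
width: 0.604
gripper_force: 0.0
```

```bash
python3 ang.py sc9; python3 arc.py .6006 -.1898 1.88 .02 4
```

```text
[ 0.60278964 -0.19056176  0.06371079] [0.17056025 0.17927932 0.28386593]
n 95 arm world angle -1.3633037 z 0.05682040790291465 0.05630244769878434
th 1.900 [[0.003, 0.001, 0], 0.025, 0.2]
th 1.920 [[0.006, 0.002, 0], 0.051, 0.2]
th 1.940 [[0.010, 0.003, 0], 0.076, 0.2]
th 1.960 [[0.013, 0.005, 0], 0.102, 0.2]
```

Contact is lost: it has fallen off the crest. I let it settle, then look.

{"name": "step_arm", "arguments": {
  "steps": [
    [[0,0,0],0,0.2],
    [[0,0,0],0,0.2],
    [[0,0,0],0,0.2]
  ]
}}

```text
t: 16.05
eef_pos: [0.6018, -0.1904, 0.0631]
orientation: [[-0.308, 0.951, 0.001], [0.951, 0.308, -0.0], [-0.0, 0.001, -1.0]]
wrist_force: [-0.1, -0.1, 0.1]
width: 0.597
gripper_force: 0.0
```

```bash
python3 ang.py sc10
python3 - <<'E'
import cv2
s=cv2.imread('pics/sc10.png'); cv2.imwrite('pics/look4.png',cv2.resize(s[160:270,160:280],None,fx=5,fy=5,interpolation=cv2.INTER_CUBIC))
E
```

```text
[ 0.60174898 -0.19040059  0.06300232] [-0.58928496 -0.56848366  0.1814508 ]
n 91 arm world angle -1.2618393 z nan 0.05026832264472536
  return _methods._mean(a, axis=axis, dtype=dtype,
  ret = ret.dtype.type(ret / rcount)
```

View pics/look4.png

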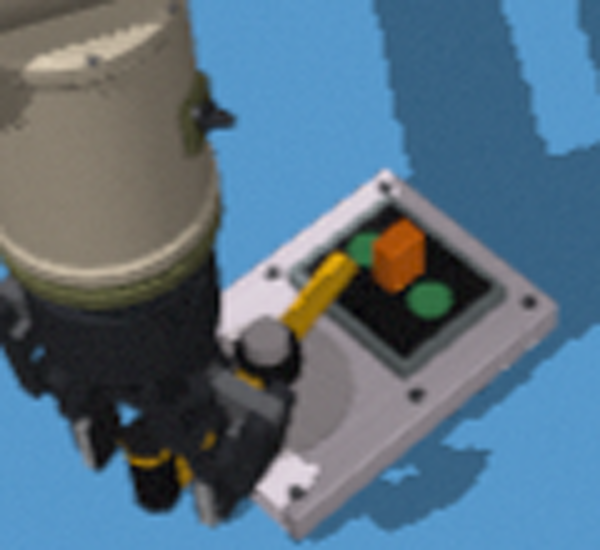

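The handle has dropped into the notch: the arm top is back at 50 mm, the angle is about 1.87 rad, and the toe is on the carrier's near edge at (345,270). The knob stands free between the fingers. I retract straight up.

{"name": "step_arm", "arguments": {
  "steps": [
    [[0,0,0.02],0,0.2],
    [[0,0,0.06],0,0.2],
    [[0,0,0.12],0,0.2],
    [[0,0,0.2],0,0.2],
    [[0,0,0.28],0,0.2],
    [[-0.1,0,0.34],0,0.2],
    [[-0.2,0,0.34],0,0.2],
    [[-0.3,0,0.34],0,0.2]
  ]
}}

```text
t: 16.9
eef_pos: [0.4584, -0.1906, 0.2352]
orientation: [[-0.309, 0.951, 0.003], [0.951, 0.309, -0.002], [-0.003, 0.003, -1.0]]
wrist_force: [-0.5, -0.7, 1.3]
width: 0.599
gripper_force: 0.0
```

```bash
python3 ang.py sc11 2>/dev/null
python3 - <<'E'
import cv2
s=cv2.imread('pics/sc11.png'); cv2.imwrite('pics/look5.png',cv2.resize(s[70:320,70:390],(800,600),interpolation=cv2.INTER_CUBIC))
E
```

```text
[ 0.4499642  -0.18894051  0.23172656] [-0.21998716 -1.36114365 -3.80885659]
n 198 arm world angle -1.3072276 z 0.05009903188083176 0.05053608825080391
```

View pics/look5.png

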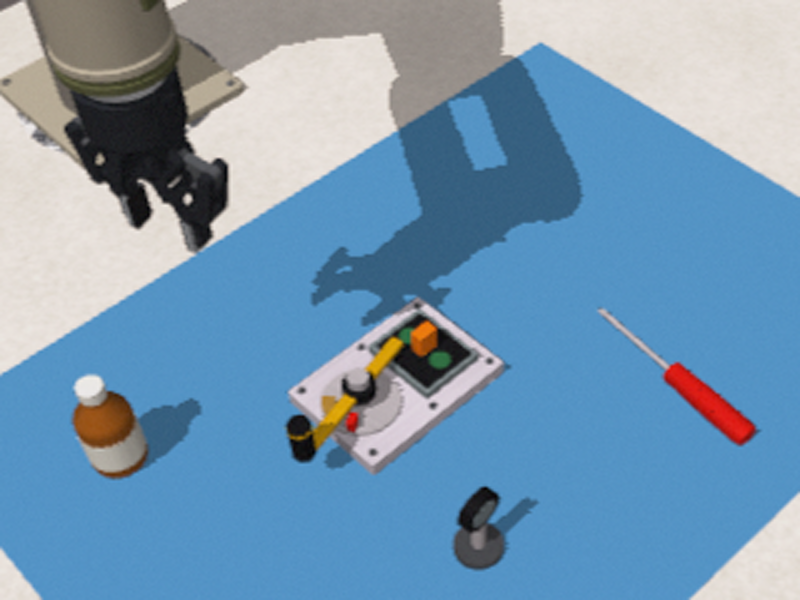

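The picture shows the knob at (300,440) just short of the red stop at (352,420), the toe on the carrier at (400,345), and the bystanders where they were. The robot is clear. I let the arm settle and hand in.

{"name": "step_arm", "arguments": {
  "steps": [
    [[0,0,0],0,0.2],
    [[0,0,0],0,0.2],
    [[0,0,0],0,0.2]
  ]
}}

```text
t: 17.25
eef_pos: [0.4601, -0.1906, 0.2337]
orientation: [[-0.309, 0.951, 0.002], [0.951, 0.309, -0.001], [-0.001, 0.001, -1.0]]
wrist_force: [0.9, 0.6, 0.1]
width: 0.6
gripper_force: 0.0
```

```bash
python3 -c "
from workcell import order
print(order.close_job())"
```

```text
the job is handed in; nothing more can be done
None
```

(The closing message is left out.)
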